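# Change the flux carton at the forge and restock the sloped lane, oldest out first

### The arm

A 6-joint arm with a two-finger parallel gripper is mounted at the origin on the work surface. World frame = base frame: x ahead of the robot, y to its left, z up, the work surface at z = 0. Lengths are in mm, angles in rad, forces in N, time in s.
With the tool pointing down it reaches from about 275 to 1000 mm from the base axis. Payload 8.4 kg.
Tool frame: the origin (TCP) lies on the centre line of the jaws, within the pads' length; the fingertips stand 14 mm ahead of it and the grasp point (between the pads) lies 5 mm behind it; z points along the fingers, y is the line along which they close (so a half turn about z gives the same grasp; the last joint's range is limited). The gripper opens to 85 mm and grips with 20 to 120 N. Pads are 22 mm wide; open, the fingers measure 114 mm over their backs; the gripper's body (76 mm by 85 mm) begins 54 mm behind the grasp point. The pads swing forward as they close: fully open they stand 13 mm farther back than shut.
Start: joints at [-1.337, 0.353, 1.633, -0, 1.155, -0.002], TCP at [146.011, -607.708, 245.281] pointing down, gripper open.
Joint ranges: [-2.63, 2.63], [-0.92, 2.1], [0.06, 2.66], [-1.3, 4.44], [0, 2.69], [-3.02, 3.02]. Speed limits (rad/s): [2.22, 2.22, 2.79, 3.14, 3.14, 3.14].

### API

Orientations are given as [roll, pitch, yaw] about the fixed x, y, z axes, in that order (R = Rz(yaw) Ry(pitch) Rx(roll)).
In Python, from rig import r gives the robot as it stands.
- The arm moves only by the tool step_arm, never from a script. Its argument "plan" is text: rows parted by semicolons, each of 7 numbers parted by spaces: the turn, a rotation vector about the world's x, y, z in degrees, then the shift along the world's x, y, z in mm, then the closure in counts, from 0 (fully open) to 255 (shut). In form: rx ry rz x y z hand; .... A call has 1 to 8 rows; each row is the pose to reach, as a shift and turn from the pose commanded when the call began; what a row does not reach only later rows make up. A row lasts 1/10 s, in which the tool goes at most 50 mm and 8.59 degrees, less where a joint would pass 70% of its speed; a pose out of reach is approached as far as the arm can. A call with a gripper value outside its range is refused whole. The fingers move at their own pace and stop on an object; "force" is the grip in N (left out, the last holds). Time passes only in rows, so rows that repeat a pose let the fingers close. It gives the time, the measured TCP pose, the force, the opening and the grip force at its end, in the units of the state.
- r.sense(): the state, without advancing time (a new reading comes with each control period).
- r.grab_frame(name): name is "scene" or "top"; returns (picture, depth): 420x560x3 uint8, red, green, blue; 420x560 float32, mm along the optical axis (not along the pixel's ray), 0 where there is no reading.
- r.get_calibration(name): a dict with "K" (3x3 intrinsics, pixels), "k1" (the pictures are not rectified: a ray, as slopes to the right and down, at radius r is drawn at 1 + k1 r^2 times it, then the intrinsics apply), "world_from_camera" (4x4, takes a point from camera to world coordinates). Camera axes: x right, y down, z forward; pixel columns grow to the right and rows downward; lengths in mm; the calibration is good to about 2 mm. A picture is of the moment at which its call begins. get_calibration takes no time and is no camera call.
- r.sign_off(): hands the job in; it is judged then, once.
The state is a dict: "clock": time; "qpos": joint angles; "qvel": joint speeds; "joint_efforts": joint torques, N m; "eef_pos": TCP position; "tcp_rot": TCP orientation; "contact_force": force on the tool from outside, world axes, zero at the start; "wrist_torque": the same for the moment, N m; "opening": opening from 0.0 (shut) to 1.0 (fully open); "grasp_force": force on a finger pad.
Only numpy, scipy, OpenCV 4.12 (cv2) and the standard library are available. Lean on these libraries where they do the work, as an engineer would, in place of code of your own. Each camera call takes 0.05 s, during which the arm holds its last target. There are 200 camera calls.

### The job

The flux carton on the grey stand is spent: swing the hold-down lever fully up, put the spent carton into the yellow scrap bin, then take the oldest carton from the low front end of the sloped lane, stand it upright and square in the middle of the stand's bed with its length along the lever's hinge, and lower the lever until its foot rests on it. Also load every new blue-banded carton from the bench into the lane behind the old red-banded stock, upright, its length along the lane between the guides, so that it has slid home on the rollers. Leave the other old cartons in the lane and do not disturb the tin, the hammer or the mug.

Things in the scene. Friction and masses are not known exactly. Their poses are not given: they have to be found in the camera images.
- lane: green sloped roller lane, fixed. Origin: on the roller surface, midway across, at the face of the yellow stop at its low front end, 35 mm above the bench. Its y axis runs up the slope to the high back end (370 mm long, tilted up 0.28 rad), x across, z square to the rollers. Stop 30 mm high; side guides 58 mm apart, 6 mm high and 6 mm thick. The carton at the stop is the oldest
- lane_back (a point): the lane's open high back end, on the roller surface midway across, 370 mm from the stop; axes as the lane's. The rollers run freely: a carton released anywhere on them slides down by itself until it meets the stop or the carton before it
- old1_c (a point): cardboard flux carton with a red band, the oldest: at the start it stands against the stop at the front of the lane, its length along the lane. 0.3 kg, 66 mm long (its y axis), 50 mm wide (its x axis, the width to grip), 60 mm high (its z axis); this point is its centre, 30 mm above its underside
- old2_c (a point): red-banded flux carton, second in the lane at the start, right behind the oldest. 0.3 kg, 66 mm long (its y axis), 50 mm wide (its x axis, the width to grip), 60 mm high (its z axis); this point is its centre, 30 mm above its underside
- old3_c (a point): red-banded flux carton, third in the lane at the start, right behind the second. 0.3 kg, 66 mm long (its y axis), 50 mm wide (its x axis, the width to grip), 60 mm high (its z axis); this point is its centre, 30 mm above its underside
- new1_c (a point): new cardboard flux carton with a blue band, standing on the bench to the robot's left at the start; some of the three are absent in some starts. 0.3 kg, 66 mm long (its y axis), 50 mm wide (its x axis, the width to grip), 60 mm high (its z axis); this point is its centre, 30 mm above its underside
- new2_c (a point): new cardboard flux carton with a blue band, standing on the bench to the robot's left at the start; some of the three are absent in some starts. 0.3 kg, 66 mm long (its y axis), 50 mm wide (its x axis, the width to grip), 60 mm high (its z axis); this point is its centre, 30 mm above its underside
- new3_c (a point): new cardboard flux carton with a blue band, standing on the bench to the robot's left at the start; some of the three are absent in some starts. 0.3 kg, 66 mm long (its y axis), 50 mm wide (its x axis, the width to grip), 60 mm high (its z axis); this point is its centre, 30 mm above its underside
- stand: grey steel flux stand fixed on the bench, base plate 200 x 110 mm; origin on the bench under the middle of its bed, z up, +x towards the two pivot posts (x = 95 to 125 mm, inner faces 81 mm apart, 108 mm high), y along the lever's hinge axis
- stand_bed (a point): centre of the stand's black rubber bed (90 mm along x, 80 mm along y, its surface 16 mm above the bench), right under the foot of the lowered lever; axes as the stand's. A carton stands here with its length (y) along the stand's y
- lever (a joint): hold-down lever of the stand, rad: 0 = foot resting level on a carton on the bed, grows as it is raised, stop at 1.95 (leaning back past upright); with an empty bed it sinks to -0.3. Let go above about 1.2 rad it stays up, lower down it sinks under its own weight; about 3 N at the handle moves it. Two flat side bars 72 mm apart; 110 mm from the pivot a foot 30 mm (x) by 76 mm (y)
- lever_pivot (a point): middle of the lever's hinge axis, 95 mm above the bench, 110 mm from the bed centre along the stand's +x; axes as the stand's
- lever_handle (a point): middle of the lever's round red handle bar, 14 mm thick and 66 mm free length, lying along the stand's y between the side bars; lever at 0: 200 mm from the pivot towards the stand's -x and 15 mm above it
- spent_c (a point): spent flux carton, grey-brown with a black open-looking top and a dark band, on the stand's bed under the lever's foot at the start. 0.08 kg, 66 mm long (its y axis), 50 mm wide (its x axis, the width to grip), 60 mm high (its z axis); this point is its centre, 30 mm above its underside
- bin_in (a point): centre of the inner floor of the yellow scrap bin (standing loose on the bench, 0.7 kg; outside 140 mm along x, 130 mm along y, 60 mm high, 4 mm walls, open top); floor 4 mm above the bench
- tin: bystander: steel tin with blue label, 72 mm across, 110 mm high, origin at its underside
- hammer: bystander: hammer lying on the bench beyond the lane
- mug: bystander: blue mug, 80 mm across, 90 mm high, origin at its underside
Mind the look-alikes: they are no part of the job. There is more than one size of the part that bears bin_in; the job needs the larger. Leave any orange look-alike of the part that bears new3_c alone.

How it is judged:
By the outcome, as a careful person would: the job done as asked, in the order asked, and still so for the second after the job is handed in, with the robot touching nothing.
Of new1, new2, new3 only 2 to 3 are there at a start; the rules pass over those that are not, and their reading is None.
At some moment in a run one of bin may be knocked a few centimetres aside while the robot is not near it.
It also fails if it takes over 208 s, if anything falls off the work surface, if the arm or the gripper's body presses on something with over 40 N, if the wrist force passes 120 N, or if a joint passes its speed limit or range.

## Working session

There is one attempt and no reset: what is moved stays moved. The work goes in short steps, Python scripts to look and compute and a tool call to move; the robot and the scene stay as the last step left them, time stands still between calls to the robot, and variables do not carry over. Pictures are saved under pics/ and viewed, at most 14 in all, crops included, and the job is handed in when it is done.

Besides the shell and the picture viewer there is one more tool, called as name(argument=value, ...), one argument or row to a line, values as JSON. step_arm: Moves the arm, as the interface text tells. Its arguments: {"type":"object","properties":{"plan":{"type":"string"},"force":{"type":"number"}},"required":["plan"]}

```bash
ls; mkdir -p pics; cat > h.py <<'E'
import numpy as np, cv2
from rig import r
def grab(n):
    im,d=r.grab_frame(n); c=r.get_calibration(n); return im,d,c
def cloud(d,c):
    K=np.array(c["K"]);T=np.array(c["world_from_camera"]);h,w=d.shape
    v,u=np.mgrid[0:h,0:w].astype(float)
    k1=c["k1"]
    p=cv2.undistortPoints(np.stack([u.ravel(),v.ravel()],1)[:,None],K,np.array([k1,0,0,0,0.]))[:,0]
    z=d.ravel()
    P=np.c_[p*z[:,None],z]@T[:3,:3].T+T[:3,3]
    return P.reshape(h,w,3)
def save(n,im): cv2.imwrite(f"pics/{n}.png",im[:,:,::-1])
E
python3 - <<'E'
from h import *
for n in("scene","top"):
    im,d,c=grab(n); save(n+"0",im); np.savez(f"{n}0.npz",im=im,d=d); print(n,c["k1"],np.round(c["world_from_camera"],3).tolist(),np.round(c["K"],1).tolist())
    P=cloud(d,c); print(np.nanpercentile(P[d>0],[1,50,99],axis=0).round())
print(r.sense())
E
```

```text
pics
scene -0.10476827918482141 [[-0.596, 0.5, -0.629, 1434.145], [0.803, 0.361, -0.474, 757.451], [-0.01, -0.787, -0.616, 993.724], [0.0, 0.0, 0.0, 1.0]] [[515.7, 0.0, 279.0], [0.0, 515.7, 218.0], [0.0, 0.0, 1.0]]
[[-2.335e+03 -2.189e+03 -7.560e+02]
 [ 3.890e+02 -2.100e+01  1.000e+00]
 [ 1.106e+03  8.670e+02  5.080e+02]]
top -0.09254862034651544 [[-0.0, -0.992, 0.127, 410.318], [-1.0, -0.001, -0.013, 80.295], [0.013, -0.127, -0.992, 1215.285], [0.0, 0.0, 0.0, 1.0]] [[469.5, 0.0, 283.4], [0.0, 469.5, 203.5], [0.0, 0.0, 1.0]]
[[ 2.700e+01 -1.002e+03 -7.580e+02]
 [ 5.520e+02  7.500e+01 -1.000e+00]
 [ 1.592e+03  1.279e+03  5.130e+02]]
{'clock': 0.1, 'qpos': array([-1.33741087e+00,  3.53552462e-01,  1.63402300e+00, -1.06139891e-05,
        1.15523167e+00, -2.41038114e-03]), 'qvel': array([-0.00014847, -0.00158038, -0.00123588,  0.00124917,  0.00028894,
        0.00094168]), 'joint_efforts': array([-6.93468082e-04, -6.06356049e+01, -3.42820501e+01, -3.90086871e-05,
        4.09033557e-03,  4.01820034e-05]), 'eef_pos': array([ 145.90915802, -607.32078851,  244.66899476]), 'tcp_rot': array([-3.14037815e+00,  6.77801966e-06,  2.35800135e-01]), 'contact_force': array([ 0.18201272,  0.63813742, -0.0507082 ]), 'wrist_torque': array([-0.00529112, -0.04350948,  0.02275092]), 'grasp_force': 0.0, 'opening': 0.9998620290191642}
```

View pics/top0.png

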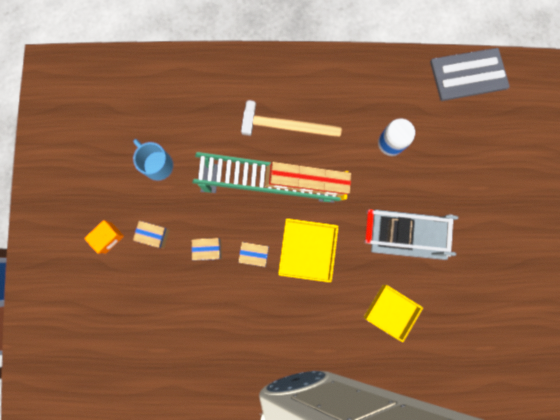

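View pics/scene0.png

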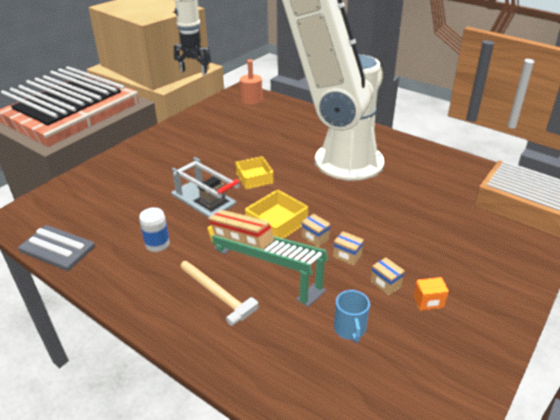

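The top view shows the stand bed near (397,232) with its posts to the right, and the large bin near (308,250). The lane runs from its stop at about (348,185) to its back at about (200,173). The three new cartons are near (149,234), (205,249) and (254,254), and the orange decoy is at (103,237). The scene view agrees with this.

```bash
cat >> h.py <<'E'
def hsv(im): return cv2.cvtColor(im,cv2.COLOR_RGB2HSV)
def rect(xy):
    (c,s,a)=cv2.minAreaRect(np.float32(xy)); 
    if s[0]<s[1]: s=(s[1],s[0]); a+=90
    a=(a+90)%180-90
    return np.round(c,1),np.round(s,1),round(a,1)   # angle of long side
def sel(P,u0,u1,v0,v1,m): 
    M=np.zeros(m.shape,bool);M[v0:v1,u0:u1]=1;return P[M&m]
E
python3 - <<'E'
from h import *
D=np.load("top0.npz");im,d=D["im"],D["d"];P=cloud(d,r.get_calibration("top"));H=hsv(im);Z=P[...,2]
ok=d>0
def show(n,q): print(n,len(q),rect(q[:,:2]),"z",np.percentile(q[:,2],[2,50,98]).round(1))
for n,b in dict(n1=(125,175,215,255),n2=(183,228,230,268),n3=(233,275,236,274)).items():
    show(n,sel(P,*b,ok&(Z>50)&(Z<70)))
    show(n+" band",sel(P,*b,ok&(Z>50)&(Z<70)&(H[...,0]>95)&(H[...,0]<135)&(H[...,1]>120)))
show("spent",sel(P,375,420,210,255,ok&(Z>68)&(Z<82)))
red=((H[...,0]<6)|(H[...,0]>174))&(H[...,1]>150)
show("handle",sel(P,355,380,200,250,ok&red&(Z>80)))
show("redband",sel(P,265,355,155,200,ok&red))
q=sel(P,265,355,155,200,ok&red);print(np.polyfit(q[:,1],q[:,2],1),np.polyfit(q[:,1],q[:,0],1))
g=(H[...,0]>60)&(H[...,0]<90)&(H[...,1]>80)
q=sel(P,190,355,145,210,ok&g&(Z>30));show("green",q)
y=(H[...,0]>22)&(H[...,0]<34)&(H[...,1]>180)
show("bin",sel(P,270,345,212,290,ok&y&(Z>50)&(Z<70)))
show("bin all",sel(P,270,345,212,290,ok&y))
show("bin2",sel(P,360,430,280,345,ok&y&(Z>30)))
show("stop",sel(P,335,360,170,210,ok&y))
show("posts",sel(P,435,465,205,265,ok&(Z>95)))
show("lever",sel(P,355,465,205,265,ok&(Z>85)))
show("base",sel(P,355,465,200,270,ok&(Z>3)&(Z<14)))
q=sel(P,275,350,155,200,ok&~red&~g&(Z>60)&~y);show("oldtops",q)
big=cv2.resize(im[140:280,120:470],None,fx=2.25,fy=2.25,interpolation=cv2.INTER_CUBIC);save("topcrop",big)
E
```

```text
n1 577 (array([482.7, 399.6]), array([69.1, 51.2]), 75.2) z [52.6 59.5 64.2]
n1 band 89 (array([483.1, 399. ]), array([65.7,  7.8]), 74.7) z [56.1 60.1 64.5]
n2 565 (array([446.7, 257.8]), array([66.8, 50.6]), -86.5) z [54.1 59.6 64. ]
n2 band 89 (array([447.1, 257.3]), array([65.7,  7.5]), -89.6) z [54.4 60.  63.8]
n3 564 (array([433.9, 139.4]), array([66.6, 50.8]), 80.8) z [54.  59.4 64.5]
n3 band 89 (array([434.2, 139.9]), array([65.5,  7.8]), 81.2) z [56.  60.  65.4]
spent 203 (array([ 488.6, -221.6]), array([61.4, 52.4]), -6.5) z [69.  75.1 81.1]
handle 182 (array([ 498.4, -137.4]), array([76.6, 13.7]), -6.5) z [109.1 115.2 119.8]
redband 290 (array([ 6.137e+02, -6.000e-01]), array([193.2,   9.7]), 85.1) z [ 91.9 121.  145.9]
[  0.28444327 120.13348623] [7.98443611e-02 6.13675768e+02]
green 811 (array([621.4,  98.4]), array([354.6,  73.6]), 86.0) z [ 38.6 100.7 140. ]
bin 382 (array([444.1,   4.3]), array([140.6, 130.2]), -7.6) z [50.8 58.9 63.5]
bin all 3039 (array([446.1,   4.7]), array([147.5, 131.5]), -7.6) z [-1.3  4.1 61. ]
bin2 320 (array([ 287.6, -209. ]), array([109.1,  99.7]), 57.5) z [31.1 43.3 49.3]
stop 25 (array([606.3, -85.3]), array([69.2, 12. ]), -0.8) z [40.5 59.1 64.8]
posts 316 (array([ 479.5, -324.4]), array([98.4, 54.9]), -7.3) z [ 95.4 100.4 110. ]
lever 1244 (array([ 488.8, -241.5]), array([222.9,  98.3]), 83.5) z [ 85.9  99.4 117.8]
base 1778 (array([ 485.1, -266.3]), array([290.6, 180.1]), 89.0) z [ 3.2 10.5 13.8]
oldtops 1583 (array([612.8,  -4.7]), array([182.8,  60.8]), 88.6) z [ 67.2 115.  144.6]
```

View pics/topcrop.png

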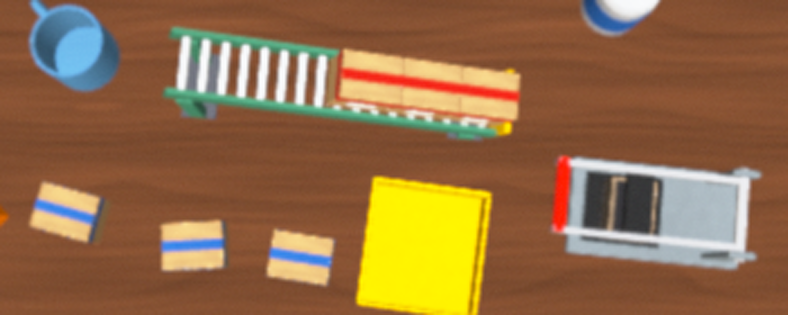

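step_arm(
  plan="0 0 -8 45 60 0 120; 0 0 -16 75 100 0 120; 0 0 -20 105 140 0 120; 0 0 -20 135 180 0 120; 0 0 -20 165 220 0 120; 0 0 -20 195 260 0 120; 0 0 -20 225 300 0 120; 0 0 -20 252 340 0 120",
  force=40,
)

```text
clock: 0.9
eef_pos: [385.5, -285.0, 245.3]
tcp_rot: [3.142, -0.0, -0.114]
contact_force: [0.3, -0.5, -0.5]
opening: 0.533
grasp_force: 0.0
```

step_arm(
  plan="0 0 0 25 32 0 120; 0 0 0 50 64 0 120; 0 0 0 75 96 0 120; 0 0 0 100 130 0 120; 0 0 0 100 130 -30 120; 0 0 0 100 130 -60 120; 0 0 0 100 130 -60 120",
)

```text
clock: 1.6
eef_pos: [482.2, -155.4, 181.9]
tcp_rot: [-3.14, 0.007, -0.112]
contact_force: [-0.1, -0.8, 0.0]
opening: 0.525
grasp_force: 0.0
```

```bash
python3 - <<'E'
from h import *
s=r.sense();print(s["clock"],s["eef_pos"],s["tcp_rot"],s["contact_force"],s["opening"])
im,d,c=grab("top");save("t1",im);H=hsv(im);P=cloud(d,c)
im2,_,_=grab("scene");save("s1",cv2.resize(im2[120:290,130:350],None,fx=3,fy=3))
E
```

```text
1.6 [ 482.23480574 -155.43878262  181.8746102 ] [-3.1401931   0.00677964 -0.11229967] [-0.12334283 -0.80628822  0.04337846] 0.5247114565164969
```

View pics/s1.png

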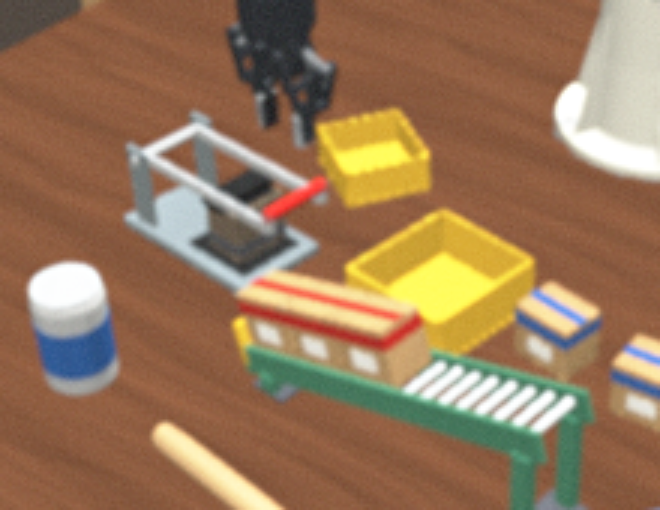

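step_arm(
  plan="0 0 0 0 0 0 120; 0 0 0 0 0 0 120",
)

```text
clock: 1.9
eef_pos: [485.4, -157.3, 186.7]
tcp_rot: [3.141, -0.002, -0.114]
contact_force: [0.3, -0.0, -0.1]
opening: 0.528
grasp_force: 0.0
```

step_arm(
  plan="0 0 0 13 20 0 120; 0 0 0 13 20 0 120; 0 0 0 13 20 -40 120; 0 0 0 13 20 -80 120; 0 0 0 13 20 -82 120; 0 0 0 13 20 -82 120; 0 0 0 13 20 -82 120; 0 0 0 13 20 -82 120",
)

```text
clock: 2.7
eef_pos: [499.0, -137.2, 105.2]
tcp_rot: [3.141, -0.003, -0.113]
contact_force: [0.3, 0.8, -0.5]
opening: 0.532
grasp_force: 0.0
```

step_arm(
  plan="0 0 0 0 0 0 180; 0 0 0 0 0 0 230; 0 0 0 0 0 0 230; 0 0 0 0 0 0 230; 0 0 0 0 0 0 230",
  force=40,
)

```text
clock: 3.2
eef_pos: [498.1, -137.3, 104.2]
tcp_rot: [3.141, -0.001, -0.113]
contact_force: [-2.1, -2.5, 7.9]
opening: 0.15
grasp_force: 38.9
```

```bash
cat >> h.py <<'E'
def arc(t0,ts):
    f=lambda t:200.56*np.array([-np.cos(t+.0749),np.sin(t+.0749)])
    for t in ts:
        a=f(t)-f(t0); print(round(t,2),np.round([-.1132*a[0],-.9936*a[0],a[1]],1))
E
python3 - <<'E'
from h import *
arc(0,np.arange(.12,.97,.12)); print(); arc(.96,np.r_[np.arange(1.08,1.9,.12),1.92,1.95,1.97])
E
```

```text
0.12 [-0.4 -3.2 23.8]
0.24 [-1.1 -9.2 47.1]
0.36 [ -2.  -18.   69.5]
0.48 [ -3.3 -29.3  90.7]
0.6 [ -4.9 -43.1 110.3]
0.72 [ -6.7 -59.2 128.2]
0.84 [ -8.8 -77.2 143.9]
0.96 [-11.  -97.  157.4]

1.08 [ -2.4 -21.2  11. ]
1.2 [ -5.  -43.6  19.4]
1.32 [ -7.6 -66.9  25. ]
1.44 [-10.3 -90.6  27.8]
1.56 [ -13.  -114.5   27.7]
1.68 [ -15.7 -138.2   24.7]
1.8 [ -18.4 -161.4   18.9]
1.92 [ -20.9 -183.8   10.3]
1.95 [ -21.6 -189.2    7.8]
1.97 [ -22.  -192.7    6. ]
```

step_arm(
  plan="0 0 0 -0.4 -3.2 23.8 230; 0 0 0 -1.1 -9.2 47.1 230; 0 0 0 -2 -18 69.5 230; 0 0 0 -3.3 -29.3 90.7 230; 0 0 0 -4.9 -43 110.3 230; 0 0 0 -6.7 -59.2 128.2 230; 0 0 0 -8.8 -77.2 144 230; 0 0 0 -11 -97 157.4 230",
)

```text
clock: 4.0
eef_pos: [488.2, -231.2, 264.0]
tcp_rot: [-3.136, -0.004, -0.113]
contact_force: [2.4, 15.8, 18.0]
opening: 0.144
grasp_force: 40.3
```

step_arm(
  plan="0 0 0 0 0 0 230; 0 0 0 0 0 0 230",
)

```text
clock: 4.2
eef_pos: [488.1, -232.3, 264.3]
tcp_rot: [-3.138, -0.004, -0.114]
contact_force: [-1.3, 16.2, 24.8]
opening: 0.145
grasp_force: 41.8
```

step_arm(
  plan="0 0 0 -2 -19 13.5 230; 0 0 0 -4.5 -42 22 230; 0 0 0 -7 -66 28 230; 0 0 0 -10 -90 30.5 230; 0 0 0 -12.5 -114 30.5 230; 0 0 0 -15 -138 27.5 230; 0 0 0 -18 -162 21.5 230; 0 0 0 -18 -162 21.5 230",
)

```text
clock: 5.0
eef_pos: [469.5, -398.5, 282.3]
tcp_rot: [3.14, -0.003, -0.115]
contact_force: [4.4, -1.3, 1.5]
opening: 0.143
grasp_force: 43.4
```

step_arm(
  plan="0 0 0 -2 -14 -4.5 230; 0 0 0 -3 -26 -10 230; 0 0 0 -3.5 -30 -12 230; 0 0 0 -3.5 -30 -12 230",
)

```text
clock: 5.4
eef_pos: [466.5, -423.8, 272.1]
tcp_rot: [-3.137, -0.002, -0.114]
contact_force: [3.0, 14.0, 16.1]
opening: 0.148
grasp_force: 44.5
```

step_arm(
  plan="0 0 0 0 0 0 130; 0 0 0 0 0 0 130; 0 0 0 0 0 30 110; 0 0 0 0 0 60 80; 0 0 0 4 45 60 0; 0 0 0 11 95 60 0; 0 0 0 20 170 60 0; 0 0 0 22 196 60 0",
)

```text
clock: 6.2
eef_pos: [486.5, -230.5, 329.9]
tcp_rot: [3.141, 0.0, -0.114]
contact_force: [1.1, 0.4, 0.0]
opening: 0.998
grasp_force: 0.0
```

step_arm(
  plan="0 0 0 0 130 0 0; 0 0 0 0 130 0 0; 0 0 0 0 130 0 0; 0 0 0 0 130 0 0; 0 0 0 0 130 0 0",
)

```text
clock: 6.7
eef_pos: [486.9, -101.7, 330.1]
tcp_rot: [3.141, 0.0, -0.112]
contact_force: [0.1, -0.1, -0.2]
opening: 1.004
grasp_force: 0.0
```

```bash
python3 - <<'E'
from h import *
s=r.sense();print(s["clock"],s["eef_pos"],s["tcp_rot"],s["contact_force"],s["opening"])
im,d,c=grab("top");save("t2",im[130:340,120:520]);H=hsv(im);P=cloud(d,c);Z=P[...,2];ok=d>0
def show(n,q): print(n,len(q),rect(q[:,:2]),"z",np.percentile(q[:,2],[2,50,98]).round(1))
X,Y=P[...,0],P[...,1]
show("spent",P[ok&(abs(X-488)<60)&(abs(Y+227)<50)&(Z>66)&(Z<84)])
show("bed",P[ok&(abs(X-488)<60)&(abs(Y+227)<55)&(Z>12)&(Z<20)])
red=((H[...,0]<6)|(H[...,0]>174))&(H[...,1]>150)
q=P[ok&red&(Z>200)&(abs(Y+424)<60)]
if len(q): show("handle",q)
y=(H[...,0]>22)&(H[...,0]<34)&(H[...,1]>180)
show("bin",P[ok&y&(Z>50)&(Z<70)&(abs(X-444)<120)&(abs(Y)<120)&(X<540)])
E
```

```text
6.7 [ 486.87071005 -101.71089075  330.0695255 ] [ 3.14079368e+00  1.88745417e-04 -1.11513157e-01] [ 0.06134851 -0.13479378 -0.1602263 ] 1.0044106813486358
spent 91 (array([ 459.6, -228. ]), array([33.8, 19.6]), 89.9) z [70.4 75.7 79.7]
bed 123 (array([ 452.4, -253.5]), array([57. , 46.4]), 88.9) z [12.1 13.7 19. ]
handle 214 (array([ 467.7, -422. ]), array([77.2, 14.2]), -6.6) z [272.9 279.7 284.2]
bin 362 (array([444.3,   4. ]), array([140.5, 130.3]), -7.9) z [51.9 59.1 63.7]
```

View pics/t2.png

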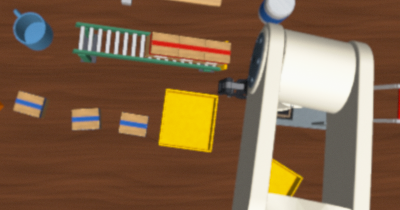

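```bash
python3 - <<'E'
from h import *
def show(n,q): print(n,len(q),rect(q[:,:2]),"z",np.percentile(q[:,2],[2,50,98]).round(1))
im,d,c=grab("scene");P=cloud(d,c);X,Y,Z=P[...,0],P[...,1],P[...,2];ok=d>0
show("spent",P[ok&(abs(X-488)<60)&(abs(Y+227)<50)&(Z>71)&(Z<81)])
show("bed",P[ok&(abs(X-488)<60)&(abs(Y+227)<60)&(Z>14)&(Z<20)])
dark=(hsv(im)[...,2]<70)
show("beddark",P[ok&dark&(abs(X-488)<70)&(abs(Y+227)<70)&(Z>5)&(Z<25)])
g=np.load("scene0.npz")
save("s2",cv2.resize(im[130:240,130:280],None,fx=4,fy=4))
E
```

```text
spent 215 (array([ 486.7, -222.7]), array([71.2, 60.4]), -8.9) z [71.5 76.  80.1]
bed 175 (array([ 493.7, -226.4]), array([113.8, 101.5]), 89.3) z [14.1 15.9 19.6]
beddark 47 (array([ 507.8, -220.6]), array([99.6, 52.4]), -59.6) z [11.2 15.2 19.6]
```

View pics/s2.png

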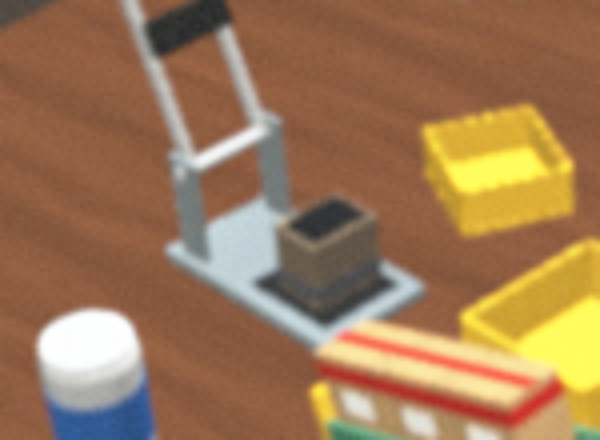

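step_arm(
  plan="0 0 0 0 -45 0 0; 0 0 0 1 -90 -20 0; 0 0 0 1 -122 -60 0; 0 0 0 1 -122 -110 0; 0 0 0 1 -122 -160 0; 0 0 0 1 -122 -210 0; 0 0 0 1 -122 -255 0; 0 0 0 1 -122 -275 0",
  force=30,
)

```text
clock: 7.6
eef_pos: [485.1, -224.3, 50.9]
tcp_rot: [-3.14, 0.006, -0.115]
contact_force: [1.6, 0.4, 0.3]
opening: 1.0
grasp_force: 0.0
```

step_arm(
  plan="0 0 0 0 0 0 0; 0 0 0 0 0 0 0",
)

```text
clock: 7.8
eef_pos: [487.9, -224.9, 55.3]
tcp_rot: [-3.142, 0.0, -0.115]
contact_force: [0.2, 0.1, -0.2]
opening: 1.001
grasp_force: 0.0
```

step_arm(
  plan="0 0 0 0 0 0 200; 0 0 0 0 0 0 200; 0 0 0 0 0 0 200; 0 0 0 0 0 0 200; 0 0 0 0 0 40 200; 0 0 0 0 0 80 200; 0 0 0 0 0 120 200; 0 0 0 0 0 145 200",
  force=30,
)

```text
clock: 8.6
eef_pos: [489.0, -224.2, 204.1]
tcp_rot: [3.14, -0.004, -0.113]
contact_force: [-0.5, -0.1, -0.7]
opening: 0.58
grasp_force: 31.9
```

step_arm(
  plan="0 0 0 -8 45 0 200; 0 0 0 -16 90 0 200; 0 0 0 -24 135 0 200; 0 0 0 -32 180 0 200; 0 0 0 -40 215 0 200; 0 0 0 -43 229 0 200; 0 0 0 -43 229 0 200; 0 0 0 -43 229 0 200",
)

```text
clock: 9.4
eef_pos: [445.3, 5.1, 200.8]
tcp_rot: [3.141, -0.001, -0.112]
contact_force: [0.2, -1.3, 0.1]
opening: 0.577
grasp_force: 32.0
```

```bash
python3 - <<'E'
from h import *
def show(n,q): print(n,len(q),rect(q[:,:2]),"z",np.percentile(q[:,2],[2,50,98]).round(1))
s=r.sense();print(s["clock"],s["eef_pos"],s["tcp_rot"],s["contact_force"],s["opening"])
for n in("top","scene"):
    im,d,c=grab(n);P=cloud(d,c);X,Y,Z=P[...,0],P[...,1],P[...,2];ok=d>0;H=hsv(im)
    y=(H[...,0]>22)&(H[...,0]<34)&(H[...,1]>180)
    show("bin",P[ok&y&(Z>50)&(Z<70)&(abs(X-444)<130)&(abs(Y)<140)&(X<540)])
    if n=="scene": save("s3",cv2.resize(im[100:280,130:380],None,fx=3,fy=3))
E
```

```text
9.4 [445.27127454   5.10802384 200.79419928] [ 3.14144578e+00 -1.37929570e-03 -1.11963009e-01] [ 0.2244649  -1.30600274  0.0831475 ] 0.5770904295926654
bin 116 (array([390. ,  16.8]), array([138.3,  56.7]), 66.3) z [53.2 59.  63.7]
bin 156 (array([446.7,   4.7]), array([144.8, 134.9]), -7.4) z [53.2 58.7 63. ]
```

View pics/s3.png

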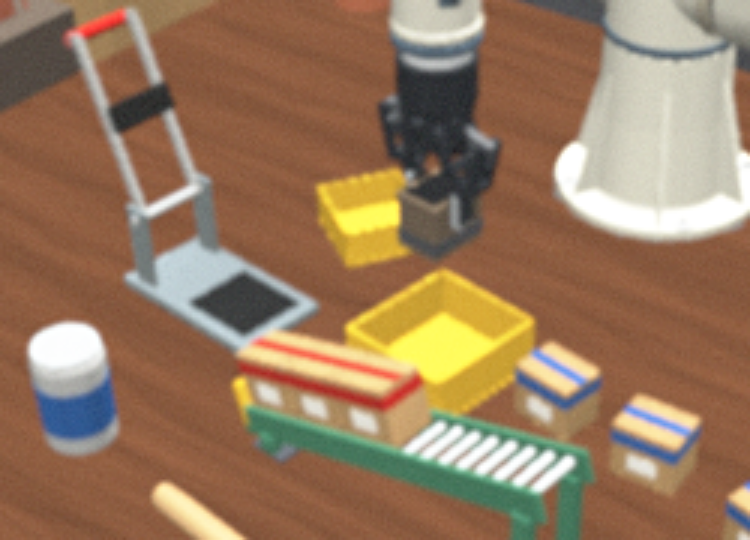

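step_arm(
  plan="0 0 0 0 0 -40 200; 0 0 0 0 0 -80 200; 0 0 0 0 0 -120 200; 0 0 0 0 0 -145 200; 0 0 0 0 0 -152 200; 0 0 0 0 0 -152 200; 0 0 0 0 0 -152 200; 0 0 0 0 0 -152 60",
)

```text
clock: 10.3
eef_pos: [446.2, 5.0, 49.5]
tcp_rot: [-3.141, -0.003, -0.114]
contact_force: [0.2, -0.3, 0.9]
opening: 0.736
grasp_force: 0.0
```

step_arm(
  plan="0 0 0 0 0 0 60; 0 0 0 0 0 0 60; 0 0 0 0 0 40 60; 0 0 0 0 0 80 60; 0 0 0 0 0 130 60; 0 0 0 0 0 180 60; 0 0 0 0 0 190 60",
)

```text
clock: 11.0
eef_pos: [447.7, 5.3, 244.0]
tcp_rot: [-3.14, -0.009, -0.113]
contact_force: [0.8, -0.5, 0.0]
opening: 0.763
grasp_force: 0.0
```

```bash
python3 - <<'E'
from h import *
def show(n,q): print(n,len(q),rect(q[:,:2]),"z",np.percentile(q[:,2],[2,50,98]).round(1))
s=r.sense();print(s["clock"],s["eef_pos"],s["tcp_rot"],s["contact_force"],s["opening"])
im,d,c=grab("scene");P=cloud(d,c);X,Y,Z=P[...,0],P[...,1],P[...,2];ok=d>0;H=hsv(im)
y=(H[...,0]>22)&(H[...,0]<34)&(H[...,1]>180)
show("bin",P[ok&y&(Z>50)&(Z<70)&(abs(X-444)<130)&(abs(Y)<140)&(X<540)])
show("spent",P[ok&~y&(Z>55)&(Z<75)&(abs(X-444)<60)&(abs(Y-4)<60)])
# bed: dark blob, ray onto z=16
m=((H[...,2]<75)&(abs(X-488)<75)&(abs(Y+227)<75)&(Z<30)).astype(np.uint8)
m=cv2.morphologyEx(m,cv2.MORPH_OPEN,np.ones((3,3)))
n,l,st,_=cv2.connectedComponentsWithStats(m);k=1+np.argmax(st[1:,4]);q=P[(l==k)]
v,u=np.nonzero(l==k);K=np.array(c["K"]);T=np.array(c["world_from_camera"])
p=cv2.undistortPoints(np.stack([u,v],1)[:,None].astype(float),K,np.array([c["k1"],0,0,0,0]))[:,0]
R=np.c_[p,np.ones(len(p))]@T[:3,:3].T;t=(16-T[2,3])/R[:,2];W=T[:3,3]+R*t[:,None]
print("bed",rect(W[:,:2]),W.mean(0),np.median(q[:,2]))
# lane cartons in scene
red=((H[...,0]<6)|(H[...,0]>174))&(H[...,1]>150)
q=P[ok&red&(abs(X-612)<40)&(abs(Y)<120)]
q=q[q[:,2]>0.2845*q[:,1]+116];show("band",q);print(np.polyfit(q[:,1],q[:,0],1),np.polyfit(q[:,1],q[:,2],1))
E
```

```text
11.0 [447.72330749   5.25822863 243.97228095] [-3.14045849 -0.00935558 -0.11309401] [ 0.76462791 -0.54294481  0.04405241] 0.7632852879256699
bin 143 (array([445.9,   3.4]), array([141.4, 135.8]), -8.1) z [53.6 59.  62.9]
spent 301 (array([441.9,   4.1]), array([117.5, 114.4]), -89.4) z [55.7 62.9 67.6]
bed (array([ 491.6, -227.1]), array([78.4, 68.3]), 83.7) [ 491.44812354 -226.46956994   16.        ] 15.828398044484516
band 55 (array([612. ,  -3.5]), array([178.1,  11.1]), 85.6) z [ 94.2 121.5 144.6]
[8.68060742e-02 6.12798085e+02] [  0.29370398 120.55246103]
```

step_arm(
  plan="0 0 8.5 20 -11 0 0; 0 0 17 40 -22 0 0; 0 0 25.5 60 -33 0 0; 0 0 34 80 -44 0 0; 0 0 42.5 100 -55 0 0; 0 0 51 120 -66 0 0; 0 0 59.5 140 -78 0 0; 0 0 68 159 -89 0 0",
)

```text
clock: 11.85
eef_pos: [604.0, -84.2, 236.1]
tcp_rot: [-3.139, 0.001, 1.08]
contact_force: [-0.2, 1.1, 0.5]
opening: 1.002
grasp_force: 0.0
```

step_arm(
  plan="0 0 8 0 0 0 0; 0 0 16 0 0 0 0; 0 0 23.9 0 0 0 0; 0 0 23.9 0 0 0 0; 0 0 23.9 0 0 0 0",
)

```text
clock: 12.35
eef_pos: [603.4, -83.7, 236.9]
tcp_rot: [-3.14, -0.0, 1.487]
contact_force: [-0.6, 0.1, -0.0]
opening: 0.998
grasp_force: 0.0
```

step_arm(
  plan="8 -0.64 0 0 0 -20 0; 16.0 -1.28 0 0 0 -40 0; 16.0 -1.28 0 0 0 -70 0; 16.0 -1.28 0 0 0 -72 0; 16.0 -1.28 0 0 0 -72 0; 16.0 -1.28 0 0 0 -72 0",
)

```text
clock: 12.95
eef_pos: [604.8, -83.4, 167.5]
tcp_rot: [3.14, -0.28, 1.491]
contact_force: [1.0, 0.4, 0.4]
opening: 1.002
grasp_force: 0.0
```

step_arm(
  plan="0 0 0 3 10 -35 0; 0 0 0 4 20 -68 0; 0 0 0 4 27 -92 0; 0 0 0 4 27 -92 0; 0 0 0 4 27 -92 0; 0 0 0 4 27 -92 0",
)

```text
clock: 13.55
eef_pos: [609.5, -57.2, 76.4]
tcp_rot: [3.138, -0.28, 1.492]
contact_force: [-0.4, 0.5, -0.6]
opening: 0.997
grasp_force: 0.0
```

step_arm(
  plan="0 0 0 0 0 0 200; 0 0 0 0 0 0 200; 0 0 0 0 0 0 200; 0 0 0 0 0 0 200; 0 0 0 0 0 0 200",
  force=30,
)

```text
clock: 14.05
eef_pos: [608.8, -57.3, 75.2]
tcp_rot: [3.14, -0.28, 1.491]
contact_force: [0.3, -1.2, 5.5]
opening: 0.586
grasp_force: 32.4
```

step_arm(
  plan="0 0 0 -0.3 -4 14 200; 0 0 0 -0.7 -8.3 29 200; 0 0 0 -1.3 -16.5 58 200; 0 0 0 -2 -25 87 200; 0 0 0 -3 -37 125 200; 0 0 0 -4 -50 165 200; 0 0 0 -4 -50 165 200",
  force=40,
)

```text
clock: 14.75
eef_pos: [606.7, -109.5, 246.4]
tcp_rot: [3.131, -0.277, 1.492]
contact_force: [1.1, 0.2, -2.2]
opening: 0.578
grasp_force: 43.6
```

```bash
python3 - <<'E'
from h import *
s=r.sense();print(s["clock"],s["eef_pos"],s["tcp_rot"],s["contact_force"],s["opening"])
im,d,c=grab("scene");save("s4",cv2.resize(im[80:300,130:380],None,fx=2.7,fy=2.7))
E
```

```text
14.75 [ 606.70626166 -109.49773222  246.40298827] [ 3.13117051 -0.27723577  1.4918961 ] [ 1.12472146  0.19895987 -2.24423853] 0.5778107569412427
```

View pics/s4.png

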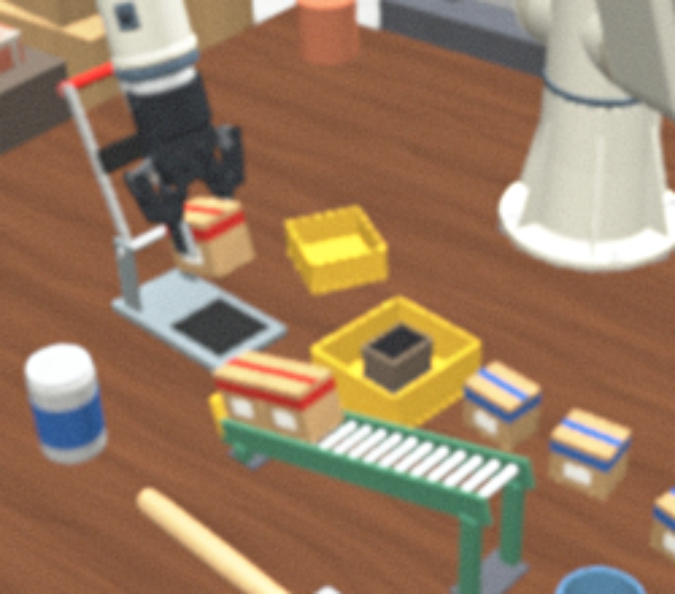

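step_arm(
  plan="-8 0.64 0 -10 -10 10 200; -16 1.28 0 -20 -20 15 200; -16 1.28 0 -20 -20 15 200; -16 1.28 0 -20 -20 15 200",
)

```text
clock: 15.2
eef_pos: [583.6, -125.4, 253.6]
tcp_rot: [-3.14, -0.004, 1.492]
contact_force: [0.4, -0.0, -2.8]
opening: 0.579
grasp_force: 43.4
```

step_arm(
  plan="0 0 -8.5 -12 -12 0 200; 0 0 -17 -24 -24 0 200; 0 0 -25.5 -36 -36 0 200; 0 0 -34 -48 -48 0 200; 0 0 -42.5 -60 -60 0 200; 0 0 -51 -72 -72 0 200; 0 0 -59.5 -84 -84 0 200; 0 0 -68 -95 -95 0 200",
)

```text
clock: 16.0
eef_pos: [488.2, -222.2, 253.0]
tcp_rot: [-3.137, -0.0, 0.297]
contact_force: [0.1, -0.1, -2.5]
opening: 0.58
grasp_force: 43.3
```

step_arm(
  plan="0 0 -8 0 0 0 200; 0 0 -16 0 0 0 200; 0 0 -23.9 0 0 0 200; 0 0 -23.9 0 0 0 200; 0 0 -23.9 0 0 0 200; 0 0 -23.9 0 0 0 200",
)

```text
clock: 16.6
eef_pos: [488.9, -221.8, 253.7]
tcp_rot: [-3.14, 0.001, -0.111]
contact_force: [0.1, -0.9, -2.2]
opening: 0.584
grasp_force: 43.3
```

step_arm(
  plan="0 0 0 0 -5 -40 200; 0 0 0 0 -5 -80 200; 0 0 0 0 -5 -120 200; 0 0 0 0 -5 -160 200; 0 0 0 0 -5 -190 200; 0 0 0 0 -5 -198 200; 0 0 0 0 -5 -202 200; 0 0 0 0 -5 -203 200",
)

```text
clock: 17.4
eef_pos: [489.8, -227.2, 52.0]
tcp_rot: [3.141, -0.001, -0.113]
contact_force: [0.1, -0.6, -2.8]
opening: 0.581
grasp_force: 43.2
```

step_arm(
  plan="0 0 0 0 0 0 200; 0 0 0 0 0 0 200",
)

```text
clock: 17.6
eef_pos: [489.9, -227.2, 52.6]
tcp_rot: [3.141, -0.002, -0.113]
contact_force: [-0.3, -0.4, -2.8]
opening: 0.583
grasp_force: 43.2
```

step_arm(
  plan="0 0 0 -1 0.5 -2 200; 0 0 0 -1 0.5 -4 200; 0 0 0 -1 0.5 -4 200",
)

```text
clock: 17.9
eef_pos: [488.3, -226.4, 48.4]
tcp_rot: [3.141, -0.001, -0.113]
contact_force: [-3.8, 2.4, 12.5]
opening: 0.578
grasp_force: 45.0
```

Contact. Now I release and rise clear.

step_arm(
  plan="0 0 0 0 0 1 200; 0 0 0 0 0 1 60; 0 0 0 0 0 1 0; 0 0 0 0 0 1 0; 0 0 0 0 0 1 0; 0 0 0 0 0 30 0; 0 0 0 0 0 70 0; 0 0 0 0 0 115 0",
)

```text
clock: 18.7
eef_pos: [487.1, -225.9, 162.5]
tcp_rot: [-3.141, 0.003, -0.113]
contact_force: [0.9, -0.7, -0.2]
opening: 1.001
grasp_force: 0.0
```

step_arm(
  plan="0 0 0 0 20 45 0; 0 0 0 0 60 90 0; 0 0 0 0 105 140 0; 0 0 0 0 140 180 0; 0 0 0 0 140 180 0; 0 0 0 0 140 180 0",
)

```text
clock: 19.3
eef_pos: [489.4, -84.5, 345.8]
tcp_rot: [-3.141, -0.006, -0.111]
contact_force: [-0.1, 0.3, -0.1]
opening: 0.998
grasp_force: 0.0
```

```bash
python3 - <<'E'
from h import *
def show(n,q): print(n,len(q),rect(q[:,:2]),"z",np.percentile(q[:,2],[2,50,98]).round(1))
s=r.sense();print(s["clock"],s["eef_pos"],s["tcp_rot"],s["opening"])
im,d,c=grab("scene");P=cloud(d,c);X,Y,Z=P[...,0],P[...,1],P[...,2];ok=d>0;H=hsv(im)
show("c",P[ok&(abs(X-488)<60)&(abs(Y+227)<50)&(Z>71)&(Z<81)])
red=((H[...,0]<6)|(H[...,0]>174))&(H[...,1]>150)
show("band",P[ok&red&(abs(X-488)<60)&(abs(Y+227)<50)&(Z>73)&(Z<81)])
save("s5",cv2.resize(im[120:300,130:380],None,fx=3,fy=3))
im,d,c=grab("top");save("t5",im[130:340,120:520])
E
```

```text
19.3 [489.41889081 -84.53347604 345.80931367] [-3.14130023 -0.00615249 -0.11088445] 0.9980159468323233
c 208 (array([ 489.5, -224.6]), array([68.7, 54.7]), -4.5) z [71.5 75.6 79.7]
band 17 (array([ 487.9, -228.9]), array([64.1,  9.5]), -7.6) z [74.4 75.5 79.7]
```

View pics/s5.png

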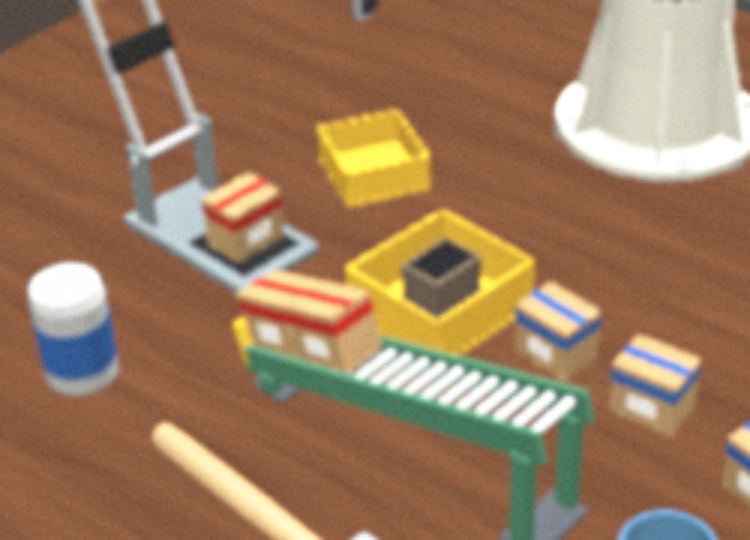

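step_arm(
  plan="0 0 0 -3 -45 0 120; 0 0 0 -6 -90 0 120; 0 0 0 -9 -135 0 120; 0 0 0 -12 -180 0 120; 0 0 0 -15 -225 0 120; 0 0 0 -18 -270 0 120; 0 0 0 -21 -310 0 120; 0 0 0 -23 -339 0 120",
)

```text
clock: 20.2
eef_pos: [463.0, -428.6, 339.5]
tcp_rot: [-3.14, 0.003, -0.116]
contact_force: [1.1, 0.5, -0.1]
opening: 0.531
grasp_force: 0.0
```

step_arm(
  plan="0 0 0 0 0 0 120; 0 0 0 0 0 0 120",
)

```text
clock: 20.4
eef_pos: [463.6, -425.9, 339.9]
tcp_rot: [-3.139, 0.003, -0.116]
contact_force: [0.1, 0.2, -0.3]
opening: 0.525
grasp_force: 0.0
```

step_arm(
  plan="0 0 0 2.5 2 -30 120; 0 0 0 2.5 2 -55 120; 0 0 0 2.5 2 -69 120; 0 0 0 2.5 2 -69 120; 0 0 0 2.5 2 -69 120; 0 0 0 2.5 2 -69 230; 0 0 0 2.5 2 -69 230; 0 0 0 2.5 2 -69 230",
  force=40,
)

```text
clock: 21.2
eef_pos: [467.9, -423.8, 274.5]
tcp_rot: [3.14, -0.002, -0.113]
contact_force: [-0.6, 0.8, 4.6]
opening: 0.148
grasp_force: 38.9
```

step_arm(
  plan="0 0 0 0 0 0 230; 0 0 0 0 0 0 230",
)

```text
clock: 21.4
eef_pos: [467.9, -423.8, 274.5]
tcp_rot: [3.14, -0.002, -0.113]
contact_force: [-0.9, 1.4, 6.6]
opening: 0.147
grasp_force: 39.1
```

```bash
python3 - <<'E'
from h import *
arc(1.95,np.arange(1.83,.98,-.12)); print(); arc(.99,np.arange(.87,.2,-.12));print(); arc(.27,[.2,.12,.06,.03,0])
E
```

```text
1.83 [ 2.5 22.1  9.2]
1.71 [ 5.1 45.1 15.7]
1.59 [ 7.8 68.7 19.4]
1.47 [10.5 92.6 20.3]
1.35 [ 13.3 116.4  18.2]
1.23 [ 15.9 139.8  13.3]
1.11 [ 18.5 162.4   5.6]
0.99 [ 21.  184.   -4.8]

0.87 [  2.3  20.2 -12.9]
0.75 [  4.4  38.7 -28.1]
0.63 [  6.3  55.2 -45.5]
0.51 [  7.9  69.6 -64.7]
0.39 [  9.3  81.6 -85.5]
0.27 [  10.4   91.  -107.6]

0.2 [  0.5   4.3 -13.4]
0.12 [  0.9   8.  -29. ]
0.06 [  1.1   9.9 -40.8]
0.03 [  1.2  10.6 -46.8]
0 [  1.3  11.2 -52.8]
```

step_arm(
  plan="0 0 0 2.5 22 9.2 230; 0 0 0 5 45 15.7 230; 0 0 0 7.8 68.7 19.4 230; 0 0 0 10.5 92.6 20.3 230; 0 0 0 13.3 116.4 18.2 230; 0 0 0 16 139.8 13.3 230; 0 0 0 18.5 162.4 5.6 230; 0 0 0 21 184 -4.8 230",
)

```text
clock: 22.2
eef_pos: [487.8, -238.7, 268.8]
tcp_rot: [3.141, 0.001, -0.113]
contact_force: [-1.0, 0.7, 2.0]
opening: 0.148
grasp_force: 41.3
```

step_arm(
  plan="0 0 0 0 0 0 230; 0 0 0 0 0 0 230",
)

```text
clock: 22.4
eef_pos: [487.9, -237.7, 268.4]
tcp_rot: [-3.14, 0.002, -0.112]
contact_force: [-3.4, 5.3, 4.6]
opening: 0.146
grasp_force: 41.3
```

step_arm(
  plan="0 0 0 2.3 20 -12.9 230; 0 0 0 4.4 38.5 -28 230; 0 0 0 6.3 55 -45.5 230; 0 0 0 7.9 69.5 -64.7 230; 0 0 0 9.3 81.5 -85.5 230; 0 0 0 10.4 91 -107.6 230; 0 0 0 10.4 91 -107.6 230; 0 0 0 10.4 91 -107.6 230",
)

```text
clock: 23.2
eef_pos: [497.9, -148.0, 160.5]
tcp_rot: [-3.141, 0.003, -0.113]
contact_force: [-3.7, 1.6, -2.0]
opening: 0.145
grasp_force: 40.4
```

step_arm(
  plan="0 0 0 0.5 4 -13.4 230; 0 0 0 0.8 7.5 -29 230; 0 0 0 1 9.4 -40 230; 0 0 0 1.1 10 -46 230; 0 0 0 1.2 10.5 -49 230; 0 0 0 1.2 10.5 -49 230",
)

```text
clock: 23.8
eef_pos: [499.0, -137.8, 111.6]
tcp_rot: [-3.141, 0.003, -0.113]
contact_force: [-5.1, 1.7, -2.2]
opening: 0.146
grasp_force: 41.9
```

step_arm(
  plan="0 0 0 0 0 -1 230; 0 0 0 0 0 -2 230; 0 0 0 0 0 -3 230; 0 0 0 0 0 -3 230",
)

```text
clock: 24.2
eef_pos: [499.1, -137.7, 109.0]
tcp_rot: [-3.141, 0.002, -0.114]
contact_force: [-4.5, 3.5, -1.3]
opening: 0.15
grasp_force: 42.1
```

step_arm(
  plan="0 0 0 0 0 -1 230; 0 0 0 0 0 -2 230; 0 0 0 0 0 -2 230; 0 0 0 0 0 -2 230",
)

```text
clock: 24.6
eef_pos: [499.2, -137.6, 107.7]
tcp_rot: [-3.141, 0.002, -0.114]
contact_force: [-7.7, 4.4, 8.9]
opening: 0.15
grasp_force: 43.3
```

step_arm(
  plan="0 0 0 0 0 1.5 180; 0 0 0 0 0 1.5 130; 0 0 0 0 0 1.5 120; 0 0 0 0 0 1.5 120; 0 0 0 0 0 35 120; 0 0 0 0 0 80 60; 0 0 0 0 0 125 0; 0 0 0 0 0 150 0",
)

```text
clock: 25.4
eef_pos: [501.4, -138.2, 260.5]
tcp_rot: [3.141, -0.004, -0.113]
contact_force: [0.7, 0.3, -0.2]
opening: 0.992
grasp_force: 0.0
```

step_arm(
  plan="0 0 8.5 -8 35 0 0; 0 0 17 -16 70 0 0; 0 0 25.5 -24 105 0 0; 0 0 34 -32 140 0 0; 0 0 42.5 -40 175 0 0; 0 0 51 -48 210 0 0; 0 0 59.5 -56 245 0 0; 0 0 68 -64 277 0 0",
)

```text
clock: 26.2
eef_pos: [435.7, 140.7, 257.0]
tcp_rot: [3.141, -0.001, 1.08]
contact_force: [-0.2, -0.2, -0.4]
opening: 0.998
grasp_force: 0.0
```

step_arm(
  plan="0 0 8 0 0 0 0; 0 0 16 0 0 0 0; 0 0 19.5 0 0 0 0; 0 0 19.5 0 0 0 0; 0 0 19.5 0 0 0 0",
)

```text
clock: 26.7
eef_pos: [436.2, 139.2, 256.8]
tcp_rot: [3.141, -0.0, 1.412]
contact_force: [0.2, 0.1, 0.4]
opening: 1.001
grasp_force: 0.0
```

```bash
python3 - <<'E'
from h import *
def show(n,q): print(n,len(q),rect(q[:,:2]),"z",np.percentile(q[:,2],[2,50,98]).round(1))
s=r.sense();print(s["clock"],s["eef_pos"],s["tcp_rot"],s["opening"])
im,d,c=grab("top");P=cloud(d,c);X,Y,Z=P[...,0],P[...,1],P[...,2];ok=d>0;H=hsv(im)
bl=(H[...,0]>95)&(H[...,0]<135)&(H[...,1]>120)&(abs(Z-60)<9)&ok
for p in((482.9,399.3),(447,257.5),(434,139.6)):
    m=(np.hypot(X-p[0],Y-p[1])<45)
    if (m&bl).sum()>5: show("n",P[m&bl])
red=((H[...,0]<6)|(H[...,0]>174))&(H[...,1]>150)
show("handle",P[ok&red&(Z>90)&(Z<130)&(abs(X-498)<50)&(abs(Y+137)<40)])
show("band",P[ok&red&(abs(X-612)<40)&(abs(Y)<120)])
save("t6",im)
E
```

```text
26.7 [436.16012451 139.15565858 256.83351784] [ 3.14145392e+00 -8.15196445e-05  1.41173496e+00] 1.001063277535463
n 90 (array([483. , 398.9]), array([67. ,  8.2]), 74.6) z [55.9 59.5 64.4]
handle 186 (array([ 498.6, -137.7]), array([77. , 13.8]), -5.7) z [109.1 114.9 119.1]
band 205 (array([606.4, -30.8]), array([132.3,  42.4]), 85.4) z [ 93.7 112.3 129.9]
```

View pics/t6.png

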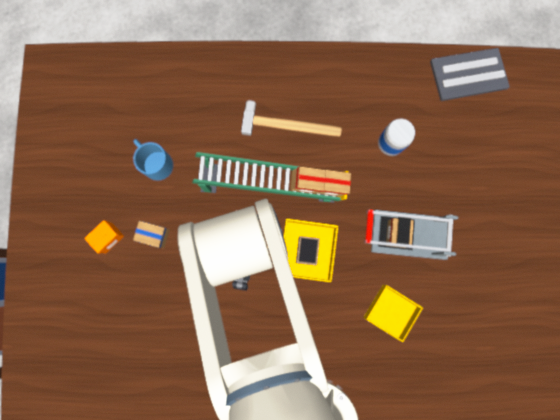

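step_arm(
  plan="0 0 0 -2 0.5 -40 0; 0 0 0 -2 0.5 -85 0; 0 0 0 -2 0.5 -130 0; 0 0 0 -2 0.5 -175 0; 0 0 0 -2 0.5 -205 0; 0 0 0 -2 0.5 -223 0; 0 0 0 -2 0.5 -223 0; 0 0 0 -2 0.5 -223 0",
)

```text
clock: 27.55
eef_pos: [434.2, 139.6, 34.0]
tcp_rot: [-3.141, 0.0, 1.413]
contact_force: [0.2, 0.2, 1.0]
opening: 0.998
grasp_force: 0.0
```

step_arm(
  plan="0 0 0 0 0 0 200; 0 0 0 0 0 0 200; 0 0 0 0 0 0 200; 0 0 0 0 0 0 200; 0 0 0 0 0 0 200",
  force=35,
)

```text
clock: 28.05
eef_pos: [435.0, 139.9, 35.0]
tcp_rot: [3.139, -0.001, 1.414]
contact_force: [-0.7, -0.1, 8.4]
opening: 0.584
grasp_force: 35.7
```

step_arm(
  plan="0 0 0 0 0 40 200; 0 0 0 0 0 85 200; 0 0 0 0 0 130 200; 0 0 2 20 -10 175 200; 0 0 4.4 60 -28 200 200; 0 0 4.4 100 -46 205 200; 0 0 4.4 140 -64 205 200; 0 0 4.4 183 -84 205 200",
)

```text
clock: 28.85
eef_pos: [618.0, 54.9, 239.7]
tcp_rot: [3.141, -0.0, 1.491]
contact_force: [-0.5, 1.6, -3.4]
opening: 0.581
grasp_force: 40.0
```

step_arm(
  plan="8 -0.64 0 0 0 0 200; 16.0 -1.28 0 0 0 0 200; 16.0 -1.28 0 0 0 0 200; 16.0 -1.28 0 0 0 0 200; 16.0 -1.28 0 0 0 0 200",
)

```text
clock: 29.35
eef_pos: [616.8, 56.1, 239.0]
tcp_rot: [-3.142, -0.278, 1.491]
contact_force: [-0.0, 0.6, -3.6]
opening: 0.583
grasp_force: 40.3
```

step_arm(
  plan="0 0 0 1.3 0 -40 200; 0 0 0 2 9 -72 200; 0 0 0 2.5 17 -100 200; 0 0 0 3 21.5 -116 200; 0 0 0 3 22.6 -120 200; 0 0 0 3 22.6 -120 200; 0 0 0 3 22.6 -120 200",
)

```text
clock: 30.05
eef_pos: [621.0, 78.4, 120.2]
tcp_rot: [3.139, -0.28, 1.492]
contact_force: [-0.3, -0.3, -3.2]
opening: 0.579
grasp_force: 40.2
```

```bash
python3 - <<'E'
from h import *
s=r.sense();print(s["clock"],s["eef_pos"],s["contact_force"])
im,d,c=grab("scene");save("s6",cv2.resize(im[130:310,190:440],None,fx=3,fy=3))
E
```

```text
30.05 [621.04921717  78.36406089 120.19773995] [-0.26927622 -0.27113306 -3.24435086]
```

View pics/s6.png

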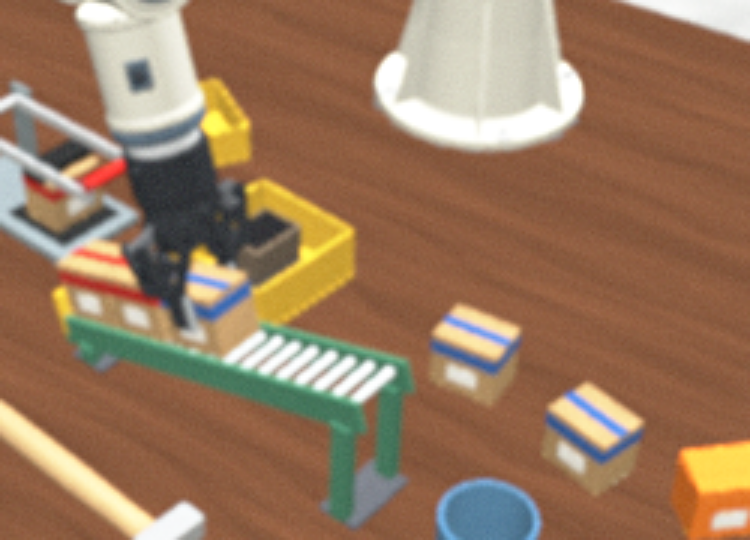

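step_arm(
  plan="0 0 0 -0.5 0.6 -1.5 200; 0 0 0 -0.5 1 -3 200; 0 0 0 -0.5 1 -3 200; 0 0 0 -0.5 1 -3 100; 0 0 0 -0.5 1 -3 0; 0 0 0 -0.5 1 -3 0; 0 0 0 -0.5 1 -3 0",
)

```text
clock: 30.8
eef_pos: [619.6, 79.3, 115.8]
tcp_rot: [-3.141, -0.28, 1.491]
contact_force: [-0.0, -0.4, -0.1]
opening: 0.999
grasp_force: 0.0
```

step_arm(
  plan="0 0 0 -1 -10 33 0; 0 0 0 -1.5 -19 68 0; 0 0 0 -2 -28 100 0; 0 0 0 -2 -28 125 0; -8 0.64 0 -40 5 125 0; -16 1.28 0 -80 40 125 0; -16 1.28 0 -120 80 125 0; -16 1.28 0 -160 120 125 0",
)

```text
clock: 31.6
eef_pos: [469.7, 189.2, 241.0]
tcp_rot: [3.141, -0.0, 1.492]
contact_force: [-0.6, 0.6, 0.1]
opening: 1.0
grasp_force: 0.0
```

step_arm(
  plan="0 0 0 -10 40 0 0; 0 0 0 -12 60 0 0; 0 0 0 -12 60 0 0; 0 0 0 -12 60 0 0; 0 0 0 -12 60 0 0",
)

```text
clock: 32.1
eef_pos: [459.4, 246.7, 240.6]
tcp_rot: [-3.141, 0.0, 1.49]
contact_force: [0.5, 0.4, 0.7]
opening: 1.0
grasp_force: 0.0
```

```bash
python3 - <<'E'
from h import *
def show(n,q): print(n,len(q),rect(q[:,:2]),"z",np.percentile(q[:,2],[2,50,98]).round(1))
s=r.sense();print(s["clock"],s["eef_pos"],s["tcp_rot"],s["contact_force"],s["opening"])
im,d,c=grab("scene");P=cloud(d,c);X,Y,Z=P[...,0],P[...,1],P[...,2];ok=d>0;H=hsv(im)
bl=(H[...,0]>95)&(H[...,0]<135)&(H[...,1]>120)&ok
q=P[bl&(abs(X-617)<40)&(abs(Y-70)<150)&(Z>.2845*Y+112)];show("lane blue",q)
print(np.polyfit(q[:,1],q[:,2],1))
show("n2",P[bl&(np.hypot(X-447,Y-257.5)<45)&(abs(Z-60)<4)])
E
```

```text
32.1 [459.42888455 246.67395543 240.60379223] [-3.14126198e+00  4.85856157e-04  1.49007596e+00] [0.51334046 0.35140105 0.65104513] 0.9997220475989039
lane blue 17 (array([618.4,  78.2]), array([64.7, 37.3]), 58.1) z [133.1 138.8 145.7]
[  0.14521765 128.43133514]
n2 13 (array([448. , 250.2]), array([49.1,  6.8]), 90.0) z [57.8 61.2 63.1]
```

step_arm(
  plan="0 0 6 -12.5 11 -20 0; 0 0 6 -12.5 11 -60 0; 0 0 6 -12.5 11 -105 0; 0 0 6 -12.5 11 -150 0; 0 0 6 -12.5 11 -190 0; 0 0 6 -12.5 11 -206 0; 0 0 6 -12.5 11 -206 0; 0 0 6 -12.5 11 -206 0",
)

```text
clock: 32.95
eef_pos: [447.3, 258.0, 35.1]
tcp_rot: [-3.141, 0.0, 1.594]
contact_force: [0.6, 0.7, -0.0]
opening: 1.001
grasp_force: 0.0
```

step_arm(
  plan="0 0 0 0 0 0 200; 0 0 0 0 0 0 200; 0 0 0 0 0 0 200; 0 0 0 0 0 0 200; 0 0 0 0 0 0 200",
  force=35,
)

```text
clock: 33.45
eef_pos: [447.7, 258.9, 36.2]
tcp_rot: [3.139, -0.001, 1.596]
contact_force: [0.1, -2.6, 8.5]
opening: 0.583
grasp_force: 35.5
```

step_arm(
  plan="0 0 0 0 0 40 200; 0 0 0 0 0 85 200; 0 0 0 0 0 130 200; 0 0 -3 18 -15 175 200; 0 0 -6 57 -45 204 200; 0 0 -6 96 -77 204 200; 0 0 -6 136 -108 204 200; 0 0 -6 175.5 -140 204 200",
)

```text
clock: 34.25
eef_pos: [616.7, 122.7, 239.9]
tcp_rot: [3.14, -0.0, 1.491]
contact_force: [0.8, 0.5, -2.6]
opening: 0.579
grasp_force: 39.2
```

step_arm(
  plan="8 -0.64 0 0 0 0 200; 16.0 -1.28 0 0 0 0 200; 16.0 -1.28 0 0 0 0 200; 16.0 -1.28 0 0 0 0 200; 16.0 -1.28 0 0 0 0 200",
)

```text
clock: 34.75
eef_pos: [615.4, 124.5, 239.1]
tcp_rot: [3.141, -0.278, 1.492]
contact_force: [0.0, 0.3, -3.7]
opening: 0.583
grasp_force: 39.2
```

step_arm(
  plan="0 0 0 7.7 -5.5 -15 200; 0 0 0 7.7 -5.5 -24 200; 0 0 0 8.5 4 -55 200; 0 0 0 9.2 12 -84 200; 0 0 0 9.6 16.5 -98 200; 0 0 0 9.6 17.4 -101 200; 0 0 0 9.6 17.4 -101 200; 0 0 0 9.6 17.4 -101 200",
)

```text
clock: 35.55
eef_pos: [625.6, 141.4, 138.2]
tcp_rot: [3.141, -0.28, 1.491]
contact_force: [0.3, -0.1, -3.3]
opening: 0.585
grasp_force: 36.9
```

step_arm(
  plan="0 0 0 -0.5 0.6 -1.5 200; 0 0 0 -0.5 0.6 -2 200; 0 0 0 -0.5 0.6 -2 200; 0 0 0 -0.5 0.6 -2 100; 0 0 0 -0.5 0.6 -2 0; 0 0 0 -0.5 0.6 -2 0; 0 0 0 -0.5 0.6 -2 0",
)

```text
clock: 36.25
eef_pos: [624.9, 142.0, 136.0]
tcp_rot: [3.141, -0.28, 1.491]
contact_force: [-0.3, 1.2, 0.2]
opening: 1.005
grasp_force: 0.0
```

step_arm(
  plan="0 0 0 -1 -10 33 0; 0 0 0 -1.5 -19 68 0; 0 0 0 -2 -28 100 0; 0 0 0 -2 -28 125 0; -8 0.64 0 -25 10 125 0; -16 1.28 0 -45 55 125 0; -16 1.28 0 -65 100 125 0; -16 1.28 0 -85 145 125 0",
)

```text
clock: 37.05
eef_pos: [538.6, 289.4, 261.1]
tcp_rot: [3.141, -0.0, 1.492]
contact_force: [1.4, -0.2, -0.5]
opening: 0.995
grasp_force: 0.0
```

step_arm(
  plan="0 0 -5 -18 40 0 0; 0 0 -10.7 -36 80 0 0; 0 0 -10.7 -54 115 0 0; 0 0 -10.7 -54 115 0 0; 0 0 -10.7 -54 115 0 0; 0 0 -10.7 -54 115 0 0",
)

```text
clock: 37.65
eef_pos: [486.0, 401.2, 260.7]
tcp_rot: [3.142, 0.0, 1.304]
contact_force: [0.4, -0.6, -0.8]
opening: 1.003
grasp_force: 0.0
```

```bash
python3 - <<'E'
from h import *
def show(n,q): print(n,len(q),rect(q[:,:2]),"z",np.percentile(q[:,2],[2,50,98]).round(1))
s=r.sense();print(s["clock"],s["eef_pos"],s["tcp_rot"],s["contact_force"],s["opening"])
im,d,c=grab("scene");P=cloud(d,c);X,Y,Z=P[...,0],P[...,1],P[...,2];ok=d>0;H=hsv(im)
save("s7",cv2.resize(im[180:330,190:460],None,fx=2.9,fy=2.9))
E
```

```text
37.65 [486.00499972 401.20054992 260.70518645] [3.14150643e+00 4.45760688e-04 1.30374337e+00] [ 0.37363445 -0.59446926 -0.8263656 ] 1.0034719903002989
```

View pics/s7.png

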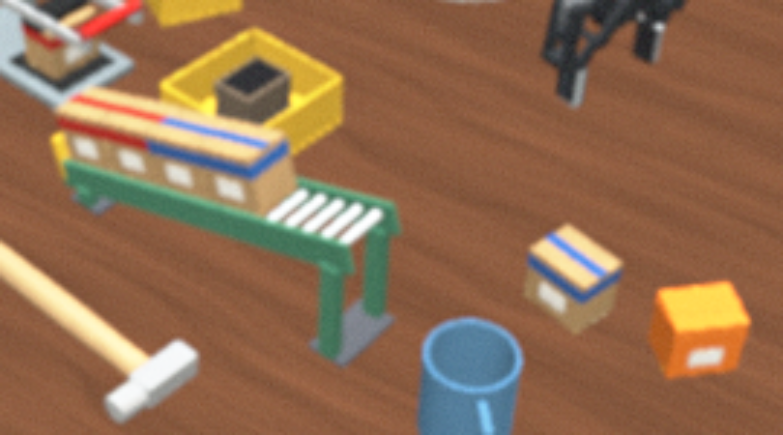

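step_arm(
  plan="0 0 0 -3 -2 -40 0; 0 0 0 -3 -2 -85 0; 0 0 0 -3 -2 -130 0; 0 0 0 -3 -2 -175 0; 0 0 0 -3 -2 -210 0; 0 0 0 -3 -2 -226 0; 0 0 0 -3 -2 -226 0; 0 0 0 -3 -2 -226 0",
)

```text
clock: 38.5
eef_pos: [483.8, 400.1, 36.1]
tcp_rot: [3.141, -0.001, 1.303]
contact_force: [0.1, -0.2, 0.5]
opening: 1.003
grasp_force: 0.0
```

step_arm(
  plan="0 0 0 0 0 0 200; 0 0 0 0 0 0 200; 0 0 0 0 0 0 200; 0 0 0 0 0 0 200; 0 0 0 0 0 0 200",
  force=35,
)

```text
clock: 39.0
eef_pos: [483.6, 400.7, 36.5]
tcp_rot: [3.14, -0.002, 1.304]
contact_force: [0.8, -1.3, 7.3]
opening: 0.583
grasp_force: 37.1
```

step_arm(
  plan="0 0 0 0 0 45 200; 0 0 0 0 0 90 200; 0 0 0 0 0 135 200; 0 0 0 0 0 180 200; 0 0 5 24 -36 218 200; 0 0 10.7 48 -73 220 200; 0 0 10.7 72 -109 220 200; 0 0 10.7 96 -146 220 200",
)

```text
clock: 39.8
eef_pos: [579.4, 252.7, 256.1]
tcp_rot: [3.14, -0.001, 1.491]
contact_force: [0.2, 0.7, -2.5]
opening: 0.585
grasp_force: 38.3
```

step_arm(
  plan="0 0 0 24 -36 0 200; 0 0 0 48.5 -72.5 0 200; 0 0 0 48.5 -72.5 0 200; 8 -0.64 0 48.5 -72.5 0 200; 16.0 -1.28 0 48.5 -72.5 0 200; 16.0 -1.28 0 48.5 -72.5 0 200; 16.0 -1.28 0 48.5 -72.5 0 200; 16.0 -1.28 0 48.5 -72.5 0 200",
)

```text
clock: 40.6
eef_pos: [627.1, 182.1, 255.1]
tcp_rot: [3.141, -0.278, 1.492]
contact_force: [1.3, -0.0, -2.7]
opening: 0.58
grasp_force: 38.3
```

step_arm(
  plan="0 0 0 1 0 -20 200; 0 0 0 1.7 9 -50 200; 0 0 0 2.4 17 -78 200; 0 0 0 3 21.5 -94 200; 0 0 0 3 23 -98.5 200; 0 0 0 3 23 -98.5 200; 0 0 0 3 23 -98.5 200",
)

```text
clock: 41.3
eef_pos: [630.7, 204.9, 157.2]
tcp_rot: [3.14, -0.28, 1.492]
contact_force: [-0.2, 0.2, -2.5]
opening: 0.579
grasp_force: 38.3
```

step_arm(
  plan="0 0 0 0 0 -0.5 200; 0 0 0 0 0 -1 200; 0 0 0 0 0 -1 200",
)

```text
clock: 41.6
eef_pos: [630.3, 204.4, 155.5]
tcp_rot: [3.141, -0.28, 1.491]
contact_force: [-0.5, 0.7, -2.9]
opening: 0.581
grasp_force: 38.3
```

Release, then retreat well clear of the scene.

step_arm(
  plan="0 0 0 0 0.2 -0.8 100; 0 0 0 0 0.2 -0.8 0; 0 0 0 0 0.2 -0.8 0; 0 0 0 0 0.2 -0.8 0; 0 0 0 -1 -10 33 0; 0 0 0 -1.5 -19 68 0; 0 0 0 -2 -28 100 0; 0 0 0 -2 -28 130 0",
)

```text
clock: 42.4
eef_pos: [628.3, 175.5, 286.9]
tcp_rot: [3.141, -0.28, 1.49]
contact_force: [0.1, 0.4, 0.0]
opening: 1.0
grasp_force: 0.0
```

step_arm(
  plan="-8 0.64 0 -45 10 0 0; -16 1.28 0 -90 20 0 0; -16 1.28 0 -135 50 0 0; -16 1.28 0 -175 80 0 0; -16 1.28 0 -200 120 0 0; -16 1.28 0 -220 165 0 0; -16 1.28 0 -240 210 0 0; -16 1.28 0 -260 255 0 0",
)

```text
clock: 43.2
eef_pos: [367.0, 433.3, 285.8]
tcp_rot: [3.141, -0.001, 1.491]
contact_force: [0.9, -0.3, -1.0]
opening: 1.002
grasp_force: 0.0
```

step_arm(
  plan="0 0 0 -30 40 0 0; 0 0 0 -60 80 0 0; 0 0 0 -60 80 0 0; 0 0 0 -60 80 0 0; 0 0 0 -60 80 0 0; 0 0 0 -60 80 0 0",
)

```text
clock: 43.8
eef_pos: [309.1, 510.5, 285.4]
tcp_rot: [3.141, 0.0, 1.489]
contact_force: [0.1, -0.7, 0.1]
opening: 0.998
grasp_force: 0.0
```

```bash
python3 - <<'E'
from h import *
def show(n,q): print(n,len(q),rect(q[:,:2]),"z",np.percentile(q[:,2],[2,50,98]).round(1))
s=r.sense();print(s["clock"],s["eef_pos"],s["contact_force"],s["opening"])
im,d,c=grab("top");P=cloud(d,c);X,Y,Z=P[...,0],P[...,1],P[...,2];ok=d>0;H=hsv(im)
red=((H[...,0]<6)|(H[...,0]>174))&(H[...,1]>150)
bl=(H[...,0]>95)&(H[...,0]<135)&(H[...,1]>120)
L=ok&(abs(X-617)<40)&(Y>-120)&(Y<290)&(Z>.2845*Y+112)
for n,m in(("red",red),("blue",bl)):
    q=P[L&m];show(n,q);print(np.polyfit(q[:,1],q[:,2],1),np.polyfit(q[:,1],q[:,0],1))
show("handle",P[ok&red&(Z>90)&(Z<130)&(abs(X-498)<50)&(abs(Y+137)<40)])
i2,_,_=grab("scene")
a=cv2.resize(im[120:300,80:520],None,fx=1.8,fy=1.8);b=cv2.resize(i2[110:340,110:460],(a.shape[1],260))
save("fin",np.vstack([a,b]))
E
```

```text
43.8 [309.06911481 510.49496547 285.3713441 ] [ 0.13137553 -0.7189754   0.08238585] 0.9978969960774391
red 180 (array([609.3, -34.7]), array([124.3,   9.3]), 85.8) z [ 93.6 111.4 128.6]
[  0.28703885 120.54456086] [7.09046832e-02 6.11972390e+02]
blue 297 (array([622.1, 127.5]), array([187.3,   9.9]), 85.6) z [131.1 159.1 182.4]
[  0.2878916  120.37704316] [7.82942342e-02 6.12474813e+02]
handle 181 (array([ 498.7, -137.2]), array([76.6, 14.6]), -6.5) z [109.1 114.8 119. ]
```

View pics/fin.png

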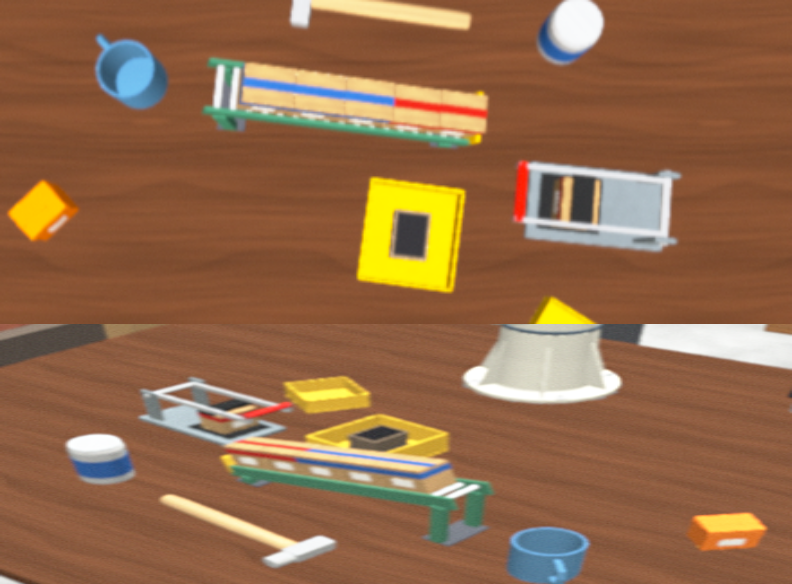

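The final views show five cartons in one unbroken row: two red-banded at the stop and three blue-banded behind them. The spent carton is in the large bin, the lever's foot is down on the oldest carton, and the bystanders have not moved.

```bash
python3 -c "
from rig import r
print(r.sign_off())"
```

```text
the job is handed in; nothing more can be done
None
```

I finished the job and handed it in at about 44 s: the spent carton is in the large yellow bin, the oldest carton is on the stand with the lever's foot resting on it, and all three new cartons sit in the lane behind the two remaining old ones.

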